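Set the cold light's dial, open its filter flap and present the filter slide

ROBOT

A 6-joint arm with a two-finger parallel gripper is mounted at the origin on the work surface. World frame = base frame: x ahead of the robot, y to its left, z up, the work surface at z = 0. Lengths are in m, angles in rad, forces in N, time in s.
With the tool pointing down it reaches from about 0.375 to 0.825 m from the base axis. Payload 5.5 kg.
Tool frame: the origin (TCP) lies between the finger pads; the fingertips stand 8 mm ahead of it and the grasp point (between the pads) lies 11 mm behind it; z points along the fingers, y is the line along which they close (so a half turn about z gives the same grasp; the last joint's range is limited). The gripper opens to 85 mm and grips with 20 to 120 N. Pads are 22 mm wide; open, the fingers measure 114 mm over their backs; the gripper's body (76 mm by 85 mm) begins 54 mm behind the grasp point. The pads swing forward as they close: fully open they stand 13 mm farther back than shut.
Start: joints at [1.154, 0.314, -0.047, 1.21, 0, 1.571], TCP at [0.243, 0.549, 0.239] pointing down, gripper open.
Joint ranges: [-2.67, 2.67], [-0.69, 1.73], [-1.03, 1.25], [-2.08, 2.16], [-1.42, 1.45], [-3.14, 3.14]. Speed limits (rad/s): [2.39, 2.39, 3.01, 3.14, 3.14, 3.14].

INTERFACE

Orientations are given as a unit quaternion [w, x, y, z].
In Python, from plant import ctrl, grab_frame, camera_params gives the robot as it stands. The module is installed in compiled form; this text tells all that it offers. Calls block until the motion is done:
- ctrl.move_pose(position, orientation): joint-space move of the TCP to a pose.
- ctrl.move_l(position, rotation=None, speed=0.15, f_stop=None): straight line of the TCP; rotation=None keeps the orientation; speed is the mean speed in m/s. With f_stop (N) it stops when the force on the tool has changed by that much, and returns True; else False.
- ctrl.movej(angles): joint-space move.
- ctrl.set_gripper(opening): finger opening in m; the grip force is fixed at half the most; returns when the fingers have stopped.
- ctrl.dwell(seconds).
- ctrl.inverse_kinematics(position, orientation): joint angles nearest the present ones, or None.
- grab_frame(name): name is "scene" or "side" or "wrist"; returns (picture, depth): 384x512x3 uint8, red, green, blue; 384x512 float32, m along the optical axis (not along the pixel's ray), 0 where there is no reading.
- camera_params(name): a dict with "intrinsics" (3x3 intrinsics, pixels), "k1" (the pictures are not rectified: a ray, as slopes to the right and down, at radius r is drawn at 1 + k1 r^2 times it, then the intrinsics apply), "R" (3x3) and "t" (3): a world point X has camera coordinates R X + t; the wrist camera has in their place "T_tool_cam" (4x4, takes a point from camera to tool coordinates, whose origin is the TCP and whose axes are the flange's). Camera axes: x right, y down, z forward; pixel columns grow to the right and rows downward; lengths in m; the calibration is good to about 2 mm. A picture is of the moment at which its call begins: read the wrist's pose just before it. camera_params takes no time and is no camera call.
A pose or a line that the arm cannot do raises ctrl.MotionError and nothing moves.
- ctrl.job_done(): hands the job in; it is judged then, once.
Readings, each from a call of its own:
- ctrl.get_time(): time.
- ctrl.get_joint_positions(): joint angles.
- ctrl.get_joint_vel(): joint speeds.
- ctrl.get_tau(): joint torques, N m.
- ctrl.get_ee_pos(): TCP position.
- ctrl.get_tcp_rot(): TCP orientation.
- ctrl.get_ft_force(): force on the tool from outside, world axes, zero at the start.
- ctrl.get_ft_torque(): the same for the moment, N m.
- ctrl.get_width(): finger opening in m.
- ctrl.get_grasp_force(): force on a finger pad.
Only numpy, scipy, OpenCV 4.12 (cv2) and the standard library are available. Lean on these libraries where they do the work, as an engineer would, in place of code of your own. Each camera call takes 0.05 s, during which the arm holds its last target. There are 200 camera calls.

TASK

Get the cold-light source ready for photographing the vertebra: first turn its brightness dial to the long photo mark, then lift the filter flap and swing it back until it rests open by itself, and draw the filter slide out of its slot by the grip tab. Finish still holding the slide in the gripper, upright and still, its lower edge at least 5 cm above the lamp's top and its flat glass face turned towards the far edge of the table (straight away from the robot); do not put it down. Leave the dial on the mark and the flap open, and do not disturb the tray, the vertebra, the caliper or the coral.

Things in the scene. Friction and masses are not known exactly. Their poses are not given: they have to be found in the camera images.
- lamp: cold-light source, a fixed grey box 280 mm deep (its x) by 200 mm wide (y); origin under its centre, z up, +x to its back. Front part (x -140 to -30 mm): control deck 78 mm high with the dial. Rear part: 118 mm high. A 15 mm thick metal gooseneck leaves the left (+y) side 62 mm up at x = 20 mm, rises to 190 mm height at y = 250 mm and bends down over the tray
- dial (a joint): turn of the brightness dial, 0 to 4.7 rad, growing clockwise from above; stays where left (friction 0.03 N m); starts at 1.9 to 2.7. Around it are 11 black ticks; the dial's white line points to tick i at 0.47 i rad. The long thick tick (i = 7) is the photo mark: 3.29 rad, where the line points 0.93 rad clockwise from the lamp's +x
- dial_grip (a point): point on the dial's upright axis at mid height of its round black grip (33 mm across, from 83 to 105 mm above the table; this point at 94 mm). Under the grip is a skirt 48 mm across, its top 83 mm above the table. On the lamp at x = -92, y = -45 mm; axes as the lamp's, not turning with the dial
- flap (a joint): opening angle of the filter flap, rad: 0 shut, 2.2 at its stop, leaning back past upright. Its front (-x) edge lifts, the hinge is at the back. It weighs 90 g, falls shut when let go before upright (1.57) and falls back on to its stop and stays there when let go past about 1.7
- flap_hinge (a point): middle of the flap's hinge line, on the lamp at x = 70 mm, y = 0, 125 mm above the table; the hinge line is the lamp's y axis
- flap_tongue (a point): middle of the steel pull tongue on the flap's front edge; moves with the flap (axes as the lamp's when shut). Tongue 30 mm wide (y), 8 mm thick, standing 28 mm out from the 116 mm wide flap over the low deck, 39 mm of air below it. Shut: 116 mm in front of the hinge line and 4 mm lower, 121 mm above the table; 16 mm out from the flap's edge
- slot (a point): mouth of the filter slot, on the lamp at x = 20 mm, y = 0, 83 mm above the table; axes as the lamp's. It lies in the floor of a recess in the rear part's top (80 mm along x, 100 mm along y, centred here, 35 mm deep) that the flap covers. The slot is 63 mm along x, 11 mm along y, 63 mm deep
- filter: loose filter slide under the flap: upright metal frame with glass pane, 60 mm wide (x), 8 mm thick (y, normal of its flat face), 62 mm tall, plus a grip tab on top, 26 mm wide, 8 mm thick, 62 to 87 mm above the lower edge; about 70 g. Origin at the centre of the lower edge, z up. Starts in the slot, 20 mm above the table, axes as the lamp's; comes out straight up, 1.5 mm play
- table_mid (a point): point on the table top 600 mm straight in front of the robot; its x axis points straight away from the robot to the table's far edge, and the filter's flat face must look along it (either way round)
- tray: blue enamel tray, 150 by 200 by 22 mm, loose; origin under its centre. Bystander
- vertebra: brown fossil fish vertebra, 38 mm across and 22 mm high, lying in the tray; origin under its centre. Bystander
- caliper: steel vernier caliper, 230 mm long (x), lying on the table at the right of the lamp; origin under the middle of its beam. Bystander
- coral: pale knobbly coral nodule, about 75 mm across and 52 mm high, on the table at the right of the lamp; origin under its centre. Bystander

How it is judged:
By the outcome, as a careful person would: the job done as asked, in the order asked, and still so for the second after the job is handed in, while the arm keeps its last pose, push and grip.
It also fails if it takes over 69 s, if anything falls off the work surface, if the arm or the gripper's body presses on something with over 40 N, if the wrist force passes 120 N, or if a joint passes its speed limit or range.

## Working session

There is one attempt and no reset: what is moved stays moved. The work goes in short steps, each a Python script; the robot and the scene stay as the last script left them, time stands still between calls to the robot, and variables do not carry over. Pictures are saved under pics/ and viewed, at most 10 in all, crops included, and the job is handed in when it is done.

```bash
mkdir -p pics
cat > h.py <<'E'
import numpy as np, cv2
from plant import ctrl, grab_frame, camera_params
from scipy.spatial.transform import Rotation as Ro
def pose():
    q=np.array(ctrl.get_tcp_rot()); T=np.eye(4); T[:3,:3]=Ro.from_quat(q,scalar_first=True).as_matrix(); T[:3,3]=ctrl.get_ee_pos(); return T
def shot(name,fn):
    T=pose() if name=="wrist" else None
    im,d=grab_frame(name); p=camera_params(name)
    if T is not None: M=T@p["T_tool_cam"]
    else:
        M=np.eye(4); M[:3,:3]=np.array(p["R"]).T; M[:3,3]=-np.array(p["R"]).T@np.array(p["t"])
    np.savez(f"pics/{fn}.npz",im=im,d=d,M=M,K=p["intrinsics"],k1=p["k1"])
    cv2.imwrite(f"pics/{fn}.png",im[:,:,::-1]); return im,d
def cloud(fn):
    z=np.load(f"pics/{fn}.npz"); h,w=z["d"].shape
    K=z["K"]; u,v=np.meshgrid(np.arange(w),np.arange(h))
    uv=np.stack([u,v],-1).reshape(-1,1,2).astype(float)
    s=cv2.undistortPoints(uv,K,np.array([float(z["k1"]),0,0,0]))[:,0]
    P=np.c_[s,np.ones(len(s))]*z["d"].reshape(-1,1)
    P=P@z["M"][:3,:3].T+z["M"][:3,3]
    P[z["d"].ravel()==0]=np.nan
    return P.reshape(h,w,3)
def ray(fn,u,v,zh):
    "point on the pixel's ray at height zh"
    z=np.load(f"pics/{fn}.npz")
    s=cv2.undistortPoints(np.array([[[u,v]]],float),z["K"],np.array([float(z["k1"]),0,0,0]))[0,0]
    d=z["M"][:3,:3]@np.r_[s,1]; c=z["M"][:3,3]; return c+d*(zh-c[2])/d[2]
def crop(fn,x0,y0,x1,y1,k,out):
    im=cv2.imread(f"pics/{fn}.png")[y0:y1,x0:x1]; cv2.imwrite(f"pics/{out}.png",cv2.resize(im,None,fx=k,fy=k,interpolation=cv2.INTER_CUBIC))
E
python3 - <<'E'
from h import *
a,_=shot("scene","s0"); b,_=shot("side","d0")
c=np.hstack([a,b])[:,:,::-1]; cv2.imwrite("pics/both.png",cv2.resize(c,(800,300),interpolation=cv2.INTER_AREA))
for n in("scene","side"):
    p=camera_params(n);print(n,-np.array(p["R"]).T@p["t"],p["k1"])
print(camera_params("wrist"))
print(ctrl.get_tcp_rot(),ctrl.get_time())
E
```

```text
scene [1.03039061 0.24716751 0.90341911] 0.028253304767388323
side [ 0.41718844 -0.77799535  0.92146085] 0.022506479182563526
{'intrinsics': array([[308.84335403,   0.        , 257.59980361],
       [  0.        , 308.84335403, 189.15636905],
       [  0.        ,   0.        ,   1.        ]]), 'k1': -0.04402684286964248, 'T_tool_cam': array([[-3.21772114e-04, -9.62222836e-01, -2.72262942e-01,
         6.95814313e-02],
       [ 9.99999932e-01, -2.61078477e-04, -2.59148083e-04,
        -4.37903134e-04],
       [ 1.78276210e-04, -2.72263007e-01,  9.62222855e-01,
        -1.35304462e-01],
       [ 0.00000000e+00,  0.00000000e+00,  0.00000000e+00,
         1.00000000e+00]])}
[-1.67803116e-04  2.06895234e-01  9.78362771e-01 -7.89203752e-04] 0.1
```

View pics/s0.png

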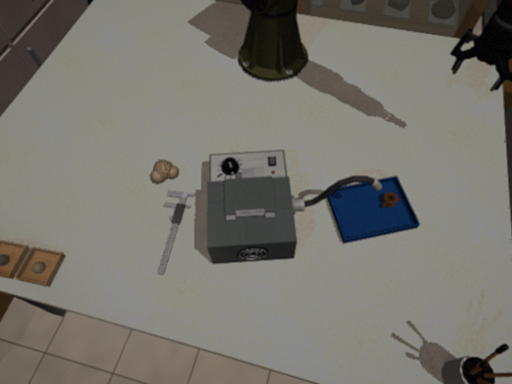

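View pics/d0.png

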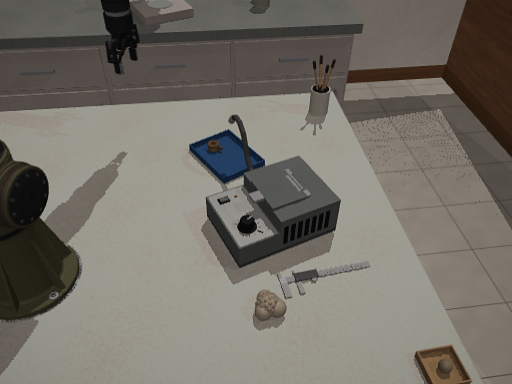

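The scene view shows the lamp's deck around (248,165), nearest the robot, with the dial at (230,166). The flap tongue is at about (249,213), the gooseneck and tray are to the right, and the caliper and coral to the left. I'll fit the lamp's pose from depth.

Run:
```python
from h import *
from scipy.optimize import minimize
for f in("s0","d0"):
    P=cloud(f); Q=P.reshape(-1,3)
    if f=="s0":
        print("dial",P[166,230],"tongue",P[212,249], "deck",P[170,250],"tray",P[225,375],"coral",P[172,163],"cal",P[200,180],P[270,162])
        c0=P[190,250]
    else: print("dial",P[220,247],"deck",P[225,235],"rear top",P[205,265])
    m=(Q[:,2]>.07)&(Q[:,2]<.10)&(np.linalg.norm(Q[:,:2]-c0[:2],axis=1)<.2)
    r=(Q[:,2]>.110)&(Q[:,2]<.14)&(np.linalg.norm(Q[:,:2]-c0[:2],axis=1)<.25)
    for k,n in((m,"deck"),(r,"rear")):
        h=k.reshape(384,512).astype(np.uint8); h=cv2.morphologyEx(h,cv2.MORPH_OPEN,np.ones((5,5)))
        _,l,s,_=cv2.connectedComponentsWithStats(h); i=1+np.argmax(s[1:,4]); q=P[l==i]
        print(f,n,len(q),cv2.minAreaRect((q[:,:2]*1000).astype(np.float32)),np.median(q[:,2]))
```

```text
dial [0.53719256 0.02320885 0.10452242] tongue [0.65904892 0.10926321 0.12361375] deck [0.54867501 0.07996455 0.12525007] tray [ 0.55146384  0.41445585 -0.00107572] coral [ 0.56464026 -0.16282131  0.04382348] cal [ 0.61483372 -0.10262606  0.00329612] [ 0.80886607 -0.07288581  0.00481236]
s0 deck 1715 ((506.6664733886719, 58.02632141113281), (86.3181381225586, 199.68336486816406), 19.028945922851562) 0.07809371195006054
s0 rear 5850 ((637.8748168945312, 103.8065185546875), (199.7896270751953, 199.05828857421875), 19.247509002685547) 0.11804750202758219
dial [0.52640584 0.01535714 0.10500185] deck [0.49863954 0.02763816 0.07889081] rear top [0.57706968 0.05926157 0.10669672]
d0 deck 2644 ((521.6968994140625, 63.929115295410156), (122.34729766845703, 207.1107635498047), 19.987403869628906) 0.07827414123669135
d0 rear 3717 ((637.6514282226562, 103.49299621582031), (199.9205780029297, 204.97592163085938), 19.611968994140625) 0.11884814510923203
```

```bash
cat >> h.py <<'E'
YAW=0.338; L0=np.array([.599,.090])
def W(x,y,z):
    c,s=np.cos(YAW),np.sin(YAW); return np.array([L0[0]+c*x-s*y,L0[1]+s*x+c*y,z])
def inv(p):
    c,s=np.cos(YAW),np.sin(YAW); d=np.asarray(p)[:2]-L0; return np.array([c*d[0]+s*d[1],-s*d[0]+c*d[1]])
def down(psi):
    "tool down, tool x axis at world azimuth psi"
    return Ro.from_euler('ZX',[psi,np.pi]).as_quat(scalar_first=True)
E
python3 - <<'E'
from h import *
p=ctrl.get_ee_pos(); ctrl.move_l([p[0],p[1],.34],speed=.2)
q=down(YAW+np.pi)
print(ctrl.inverse_kinematics(W(-86,-25,.34*1000)/1 if 0 else W(-.086,-.025,.34),q))
ctrl.move_pose(W(-.086,-.025,.34),q); ctrl.move_l(W(-.086,-.025,.25),speed=.2)
print(ctrl.get_joint_positions(),ctrl.get_ee_pos(),ctrl.get_time())
shot("wrist","w0"); crop("w0",0,0,512,384,1.56,"w0v")
E
```

```text
[ 0.07190169  0.15463857 -0.02256814  1.39358961  0.         -0.26609831]
[ 7.26016863e-02  1.72804684e-01 -2.02032819e-01  1.19550820e+00
  5.85979079e-06 -2.66037422e-01] [0.5264108  0.0382875  0.25070646] 3.4417
```

View pics/w0v.png

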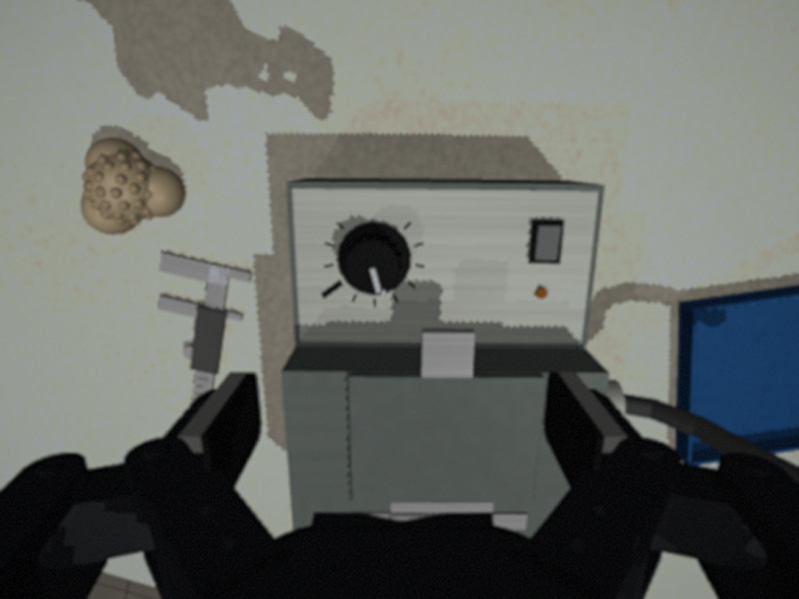

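The wrist view shows the dial at about (374,257) with its white line running (372,268) to (378,293). The long tick is at (331,290), the tongue at (447,353) and the deck's front corners at (290,183) and (602,186). Next I'll refine these numerically.

Run:
```python
from h import *
k=1.5625
R=lambda u,v,z: inv(ray("w0",u/k,v/k,z))
print("dial ctr(.105)",R(374,257,.105),"want -.092 -.045")
print("line",R(372,268,.105),R(378,293,.105)); print("tick",R(341,283,.078),R(322,296,.078))
print("corners",R(290,183,.078),R(602,186,.078),"want -.14 -+.1")
print("tongue L/R front",R(422,331,.125),R(474,331,.125),"want -.058 -+.015")
z=np.load("pics/w0.npz");P=cloud("w0");q=P.reshape(-1,3); l=np.array([inv(p) for p in q])
m=(abs(q[:,2]-.105)<.004)&(np.hypot(l[:,0]+.092,l[:,1]+.045)<.03)
pts=l[m]*1000; (c,r)=cv2.minEnclosingCircle(pts.astype(np.float32)); print("dial cloud",c,r,np.median(q[m,2]),pts.mean(0))
w=m&(z["im"].reshape(-1,3).min(1)>110); pw=l[w]; print(len(pw), pw.mean(0)); 
vv=pw.mean(0)-[-.092,-.045]; u,s,vt=np.linalg.svd(pw-pw.mean(0)); print("ang c->mean",np.arctan2(vv[1],vv[0]),"pca",np.arctan(vt[0][1]/vt[0][0]))
m=(abs(q[:,2]-.125)<.004)&(abs(l[:,0]+.046)<.016+.01)&(abs(l[:,1])<.03); m&=l[:,0]<-.034
print("tongue",cv2.minAreaRect((l[m]*1000).astype(np.float32)),np.median(q[m,2]))
m=(abs(q[:,2]-.078)<.003)&(l[:,0]>-.17)&(l[:,0]<-.03)&(abs(l[:,1])<.13)
print("deck",cv2.minAreaRect((l[m]*1000).astype(np.float32)))
```

```text
dial ctr(.105) [-0.09952942 -0.0415896 ] want -.092 -.045
line [-0.09286585 -0.04288438] [-0.07740906 -0.03951612]
tick [-0.07674298 -0.06523075] [-0.06783287 -0.07817939]
corners [-0.14125788 -0.09503975] [-0.13983598  0.10080383] want -.14 -+.1
tongue L/R front [-0.06032331 -0.0135095 ] [-0.06031119  0.01639115] want -.058 -+.015
dial cloud (-93.70684051513672, -42.98847961425781) 17.723283767700195 0.10569673055586754 [-94.20754661 -42.82204115]
58 [-0.08522185 -0.04067554]
ang c->mean 0.5678927950157956 pca 0.28561022312468587
tongue ((-46.95099639892578, 1.6441020965576172), (30.158721923828125, 25.89762306213379), 89.99385070800781) 0.1256848427236535
deck ((-85.93548583984375, 2.0296554565429688), (201.1378631591797, 111.27516174316406), 89.62154388427734)
```

```bash
sed -i 's/^YAW=.*/YAW=0.338; L0=np.array([.5972,.0913])/' h.py
python3 - <<'E'
from h import *
D=(-.092,-.045); a=YAW+np.pi
ctrl.move_pose(W(*D,.15),down(a+1.29)); ctrl.set_gripper(.05)
print(ctrl.get_width(),ctrl.get_ee_pos()-W(*D,.15))
print("stop",ctrl.move_l(W(*D,.094),speed=.1,f_stop=8)); 
ctrl.set_gripper(0.0); print(ctrl.get_width(),ctrl.get_grasp_force(),ctrl.get_ft_force(),ctrl.get_ee_pos(),ctrl.get_time())
j=ctrl.inverse_kinematics(W(*D,.094),down(a+.10)); j0=ctrl.get_joint_positions(); print(j-j0)
j1=np.array(j0); j1[5]=j[5]
ctrl.movej(j1); print(ctrl.get_ft_force(),ctrl.get_ft_torque())
ctrl.set_gripper(.05); ctrl.move_l(W(*D,.15),speed=.12)
ctrl.move_pose(W(-.095,-.03,.25),down(a))
shot("wrist","w1"); crop("w1",130,60,386,252,3,"w1v"); print(ctrl.get_time())
E
```

```text
0.04990077528953792 [2.58111611e-05 3.48547631e-05 4.81608596e-05]
stop False
0.030926998259508807 59.08355355262756 [-2.47734702 -0.30447991  5.77617933] [0.52554785 0.01834776 0.09523648] 6.1583
[-1.94154118e-05  1.62125854e-03 -1.00833992e-03 -1.71365477e-03
  2.77825948e-05  1.19001514e+00]
[-1.75904702  0.32115891 -3.03397834] [ 0.07726372  0.29832244 -0.01187358]
8.725
```

View pics/w1v.png

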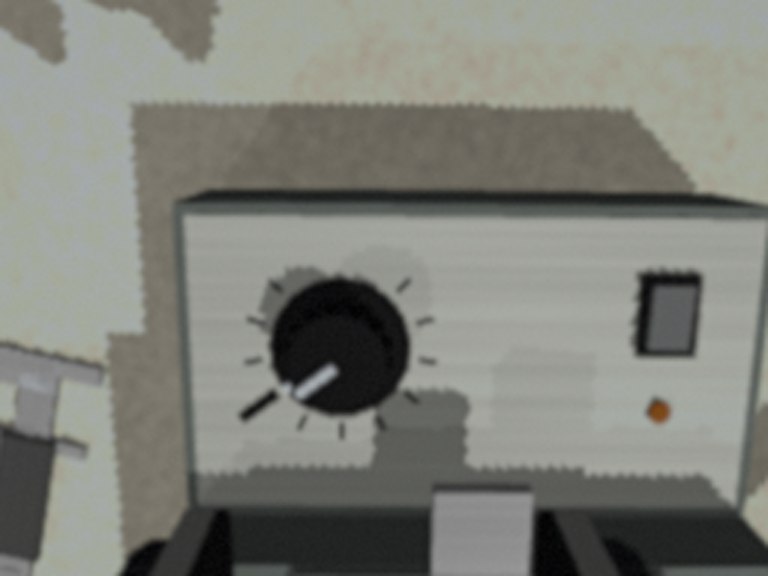

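The dial line now runs (336,369) to (296,396) in the crop, towards the long tick at (277,394) to (243,417). I'll check the angle in numbers.

Run:
```python
from h import *
R=lambda u,v,z: inv(ray("w1",130+u/3,60+v/3,z))*1000
ang=lambda a,b:np.arctan2(b[1]-a[1],b[0]-a[0])
g=[R(336,369,.105),R(296,396,.105)]; t=[R(277,394,.078),R(243,417,.078)]
print(g,t,ang(*g),ang(*t)); s=R(285,388,.083);print("skirt",s)
for c in([-92,-45],[-93,-44]): print([ang(c,x) for x in (g[0],g[1],s,t[0],t[1])])
P=cloud("w1");q=P.reshape(-1,3);l=np.array([inv(p) for p in q])*1000; im=np.load("pics/w1.npz")["im"].reshape(-1,3)
m=(abs(q[:,2]-.105)<.004)&(np.hypot(l[:,0]+92,l[:,1]+45)<30)
c,r=cv2.minEnclosingCircle(l[m].astype(np.float32)); w=l[m&(im.min(1)>110)]; print(c,r,len(w),ang(c,w.mean(0)),ang((-92,-45),w.mean(0)),w.mean(0))
u,s_,vt=np.linalg.svd(w-w.mean(0)); print("pca",np.arctan(vt[0][1]/vt[0][0]))
```

```text
[array([-91.05450812, -44.60402403]), array([-82.24997788, -57.35226498])] [array([-75.03831999, -66.54544881]), array([-66.69102193, -78.67001907])] -0.9663753832619868 -0.9678564704402675
skirt [-78.61738787 -63.1651446 ]
[np.float64(0.3966110686346592), np.float64(-0.9025949902263889), np.float64(-0.9358492053798431), np.float64(-0.9038775421139082), np.float64(-0.9262228178707292)]
[np.float64(-0.3010377632607518), np.float64(-0.8929481942606246), np.float64(-0.9270029621828556), np.float64(-0.8980783931302686), np.float64(-0.9216619339339528)]
(-92.25532531738281, -44.85331726074219) 17.680831909179688 56 -0.9750486445949554 -0.9911009044481238 [-87.59669269 -51.72534581]
pca -0.9630999020155943
```

The dial line is parallel to the photo mark within 0.01 rad. Next is the flap: grip the tongue's sides and follow the arc.

Run:
```python
from h import *
q=down(YAW+np.pi)
def arc(t): # tongue at opening t
    x,z=-.116,-.004; c,s=np.cos(t),np.sin(t)
    return W(.070+c*x+s*z,0,.125-s*x+c*z)
p=arc(0); ctrl.move_pose(p+[0,0,.06],q)
print("stop",ctrl.move_l(p,speed=.12,f_stop=8)); ctrl.set_gripper(0)
print(ctrl.get_width(),ctrl.get_grasp_force())
for t in np.linspace(0,1.95,9)[1:]:
    ctrl.move_l(arc(t),speed=.15); f=ctrl.get_ft_force(); print(round(t,2),np.round(f,1),round(ctrl.get_width(),4))
    if np.linalg.norm(f)>40: print("ABORT"); break
else:
    ctrl.dwell(.2); ctrl.set_gripper(.05); ctrl.move_l(arc(1.95)+[0,0,.10],speed=.15)
    ctrl.move_pose(W(-.06,0,.31),q); shot("side","d1"); shot("wrist","w2")
    a=cv2.imread("pics/d1.png")[130:280,180:380]; b=cv2.imread("pics/w2.png")
    cv2.imwrite("pics/v2.png",np.hstack([cv2.resize(a,(400,300)),cv2.resize(b,(400,300))]))
print(ctrl.get_time())
```

```text
stop False
0.028446446617392436 58.92607390880585
0.24 [ 6.   2.1 -3.4] 0.0282
0.49 [ 7.7  1.8 -5.9] 0.0281
0.73 [ 6.3  0.5 -8.4] 0.0277
0.98 [  5.1  -0.4 -10.1] 0.0279
1.22 [ 2.3 -2.7 -9.8] 0.0272
1.46 [ 1.7 -4.7 -9.3] 0.0264
1.71 [-0.3 -0.3  0.3] 0.0001
1.95 [ 0.1 -0.2 -0.9] -0.0004
15.2417
```

View pics/v2.png

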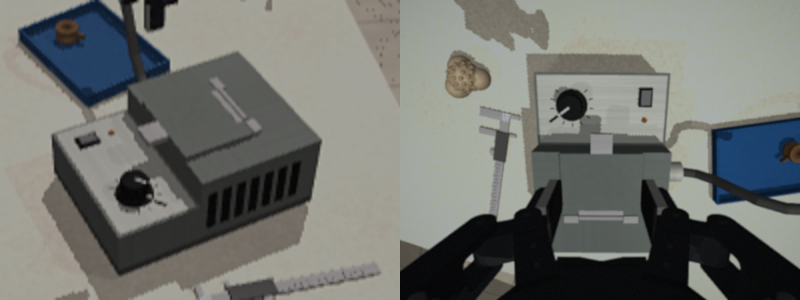

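The flap fell shut: the tongue slipped off the fingertips near 1.6 rad, with the force pulling inward. The dial still points at the mark. I'll retry with a deeper grip 4 mm farther out, and correct the arc radius from the measured force.

```bash
cat > flap.py <<'E'
from h import *
q=down(YAW+np.pi); dr=.004; off=np.array([0,0,-.006]); adj=0.
def arc(t):
    x,z=-.116-dr-adj,-.004; c,s=np.cos(t),np.sin(t)
    return W(.070+c*x+s*z,0,.125-s*x+c*z)+off
p=arc(0); ctrl.move_pose(p+[0,0,.06],q)
print("stop",ctrl.move_l(p,speed=.12,f_stop=8)); ctrl.set_gripper(0)
w0=ctrl.get_width(); print(w0,ctrl.get_ft_force())
ok=True
for t in np.linspace(0,1.92,11)[1:]:
    ctrl.move_l(arc(t),speed=.12); f=ctrl.get_ft_force(); w=ctrl.get_width()
    lx=f[0]*np.cos(YAW)+f[1]*np.sin(YAW)
    inw=lx*np.cos(t)-f[2]*np.sin(t)
    adj-=np.clip(inw*.00015,-.001,.001)
    print(round(t,2),np.round(f,1),"inward",round(inw,1),"adj",round(adj*1000,1),round(w,4))
    if np.linalg.norm(f)>50 or w<.015: ok=False; print("ABORT"); break
if ok:
    ctrl.dwell(.2); ctrl.set_gripper(.05); ctrl.move_l(arc(1.92)+[0,0,.09],speed=.15)
    ctrl.move_pose(W(-.06,0,.31),q); shot("side","d2"); shot("wrist","w3")
    a=cv2.imread("pics/d2.png")[130:280,180:380]; b=cv2.imread("pics/w3.png")
    cv2.imwrite("pics/v3.png",np.hstack([cv2.resize(a,(400,300)),cv2.resize(b,(400,300))]))
print(ctrl.get_time())
E
python3 flap.py
```

```text
stop False
0.02831482960980873 [-1.95656485 -0.09241358  6.68861805]
0.19 [ 5.4  1.5 -3.6] inward 6.2 adj -0.9 0.0284
0.38 [ 4.8  0.9 -4.3] inward 6.1 adj -1.8 0.0284
0.58 [ 4.1  0.8 -4.9] inward 6.1 adj -2.8 0.0281
0.77 [ 1.3 -1.9 -4.1] inward 3.3 adj -3.2 0.0284
0.96 [ 0.7 -3.4 -4.2] inward 3.2 adj -3.7 0.0282
1.15 [ 0.5 -4.6 -3.6] inward 2.8 adj -4.2 0.028
1.34 [-0.6 -5.  -2.6] inward 2.0 adj -4.5 0.0282
1.54 [-0.3 -6.4 -1.7] inward 1.6 adj -4.7 0.0274
1.73 [-0.6 -0.6 -0.5] inward 0.6 adj -4.8 0.0
ABORT
19.8417
```

The grip was lost at the same angle again, so I'll look before moving anything.

Run:
```python
from h import *
shot("side","d2"); shot("wrist","w3"); shot("scene","s3")
a=cv2.imread("pics/d2.png")[100:280,180:420]; b=cv2.imread("pics/w3.png")
cv2.imwrite("pics/v3.png",np.hstack([cv2.resize(a,(400,300)),cv2.resize(b,(400,300))]))
print(ctrl.get_ee_pos(),inv(ctrl.get_ee_pos()),ctrl.get_ft_force(),ctrl.get_width(),ctrl.get_joint_positions())
```

```text
[0.67597921 0.11950694 0.2337559 ] [0.08367531 0.00048773] [ 0.259157   -0.20573349  0.43531064] 6.0726045133192486e-05 [ 1.74664507e-01  4.83795611e-01  1.88609520e-01  1.27530018e+00
  6.76618661e-04 -1.63795368e-01]
```

View pics/v3.png

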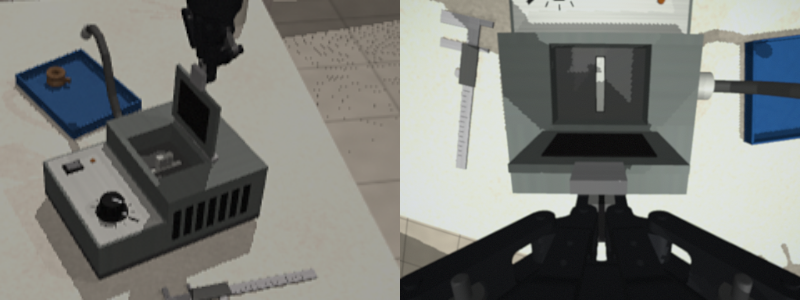

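The side crop shows the flap standing near upright with the gripper behind it. The wrist view shows its tongue at about (598,178) and the slide in the slot at (600,85). I'll get its angle from each picture to see whether it is moving.

Run:
```python
from h import *
for f in("d2","w3","s3"):
    P=cloud(f).reshape(-1,3); l=np.array([inv(p) for p in P]); 
    m=(abs(l[:,1])<.06)&(P[:,2]>.14)&(P[:,2]<.222)&(l[:,0]>-.05)&(l[:,0]<.12)
    x=l[m,0];z=P[m,2]
    if m.sum()<5: print(f,m.sum()); continue
    b=(x-.07); th=np.pi-np.arctan2(z-.125,b)
    print(f,m.sum(),np.percentile(th,[10,50,90]),[ (round(lo,3),round(np.median(x[(z>lo)&(z<lo+.02)]),4)) for lo in(.14,.16,.18,.2) if ((z>lo)&(z<lo+.02)).any()])
```

```text
d2 744 [1.36300914 1.49448209 1.54040067] [(0.14, np.float64(0.0648)), (0.16, np.float64(0.0649)), (0.18, np.float64(0.0654)), (0.2, np.float64(0.0663))]
w3 7140 [1.37797898 1.48977546 1.52399706] [(0.14, np.float64(0.0633)), (0.16, np.float64(0.0635)), (0.18, np.float64(0.0639)), (0.2, np.float64(0.0653))]
s3 847 [1.58895918 1.60481997 1.63472303] [(0.14, np.float64(0.0714)), (0.16, np.float64(0.0717)), (0.18, np.float64(0.072)), (0.2, np.float64(0.0722))]
```

The flap is standing still at about 1.6 rad, with the closed fingers just behind the tongue. I'll back off, come over to the front side and push it past 1.7.

Run:
```python
from h import *
x,y=inv(ctrl.get_ee_pos()); z=ctrl.get_ee_pos()[2]
ctrl.move_l(W(x+.008,0,z),speed=.05); print(ctrl.get_ft_force())
ctrl.move_l(W(x+.008,0,.30),speed=.1)
ctrl.move_l(W(.02,0,.30),speed=.15); ctrl.move_l(W(.02,0,.223),speed=.15)
shot("side","d3"); P=cloud("d3").reshape(-1,3); l=np.array([inv(p) for p in P])
m=(abs(l[:,1])<.06)&(P[:,2]>.15)&(P[:,2]<.2)&(l[:,0]>.03)&(l[:,0]<.12); print("flap pts",m.sum(),np.median(l[m,0]) if m.any() else 0)
if m.sum()>150:
    print("stop",ctrl.move_l(W(.097,0,.223),speed=.06,f_stop=20),inv(ctrl.get_ee_pos()),ctrl.get_ft_force())
    ctrl.dwell(.3); ctrl.move_l(W(.03,0,.26),speed=.15); ctrl.move_l(W(-.06,0,.31),speed=.15)
    shot("wrist","w4"); shot("side","d4")
    a=cv2.imread("pics/d4.png")[100:280,180:420]; b=cv2.imread("pics/w4.png")
    cv2.imwrite("pics/v4.png",np.hstack([cv2.resize(a,(400,300)),cv2.resize(b,(400,300))]))
else: 
    cv2.imwrite("pics/v4.png",cv2.resize(cv2.imread("pics/d3.png")[100:280,180:420],(480,360)))
print(ctrl.get_time())
```

```text
[ 0.36530176  0.16341621 -0.41410428]
flap pts 0 0
22.4417
```

View pics/v4.png

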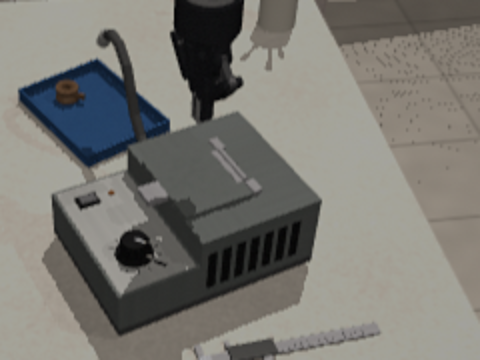

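The flap slowly fell shut. New approach: tilt the closed fingers 0.8 rad, hook them under the tongue from the front and push it right over.

```bash
cat > hook.py <<'E'
from h import *
phi=.8; S=.014
d=np.array([np.sin(phi),-np.cos(phi)]); n=np.array([np.cos(phi),np.sin(phi)])
Rt=Ro.from_euler('Z',YAW)*Ro.from_euler('Y',-phi)*Ro.from_euler('Z',-YAW)*Ro.from_quat(down(YAW+np.pi),scalar_first=True)
q=Rt.as_quat(scalar_first=True)
H=np.array([.070,.125])
def rot(t,x,z): c,s=np.cos(t),np.sin(t); return H+[c*x+s*z,-s*x+c*z]
def tcp(t,clear=0.):
    K=rot(t,-.128,-.008)+S*d if t<np.pi/2-phi else rot(t,-.128+S,-.008)
    p=K-.008*d-.011*n-clear*n; return W(p[0],0,p[1])
D3=np.array([d[0]*np.cos(YAW),d[0]*np.sin(YAW),d[1]])
N3=np.array([n[0]*np.cos(YAW),n[0]*np.sin(YAW),n[1]])
ts=np.r_[np.linspace(0,2.02,9)]
E
python3 - <<'E'
from hook import *
ok=True
for p in [tcp(0,.005)-.07*D3]+[tcp(0,.005)]+[tcp(t) for t in ts]+[tcp(ts[-1])-.08*D3]:
    j=ctrl.inverse_kinematics(p,q); ok&=j is not None; print(np.round(p,3),None if j is None else np.round(j,2))
if ok:
    ctrl.move_l(W(-.10,0,.30),speed=.2)
    ctrl.move_pose(tcp(0,.005)-.07*D3,q); print("stop",ctrl.move_l(tcp(0,.005),q,speed=.1,f_stop=10))
    for t in ts:
        ctrl.move_l(tcp(t),q,speed=.12); f=ctrl.get_ft_force(); print(round(t,2),np.round(f,1))
        if np.linalg.norm(f)>35: print("ABORT"); break
    else:
        ctrl.dwell(.3); ctrl.move_l(tcp(ts[-1])-.08*D3,q,speed=.15); ctrl.move_pose(W(-.03,0,.30),down(YAW+np.pi))
    shot("wrist","w4"); shot("side","d4")
    a=cv2.imread("pics/d4.png")[100:280,180:420]; b=cv2.imread("pics/w4.png")
    cv2.imwrite("pics/v5.png",np.hstack([cv2.resize(a,(400,300)),cv2.resize(b,(400,300))]))
    print(ctrl.get_time())
E
```

```text
[0.489 0.053 0.15 ] None
[0.536 0.07  0.101] None
[0.539 0.071 0.105] None
[0.541 0.072 0.137] None
[0.551 0.075 0.168] None
[0.567 0.081 0.195] None
[0.587 0.088 0.215] [ 0.03 -0.17 -0.97 -0.    0.22 -0.22]
[0.611 0.096 0.229] [ 0.05 -0.14 -0.9   0.02  0.21 -0.2 ]
[0.637 0.105 0.236] [ 0.07 -0.09 -0.85  0.03  0.19 -0.19]
[0.664 0.115 0.236] [ 0.09 -0.03 -0.8   0.02  0.18 -0.18]
[0.69  0.124 0.229] [ 0.1   0.03 -0.76  0.    0.17 -0.17]
[0.636 0.105 0.285] [ 0.07 -0.15 -0.77  0.17  0.19 -0.19]
```

Forward tilt is out of reach there. Instead I'll come from the right with a sideways tilt of 0.6 rad: the fingertip slips under the tongue's right edge, lifts it and pushes it over.

```bash
cat > hook.py <<'E'
from h import *
b=.6; s,c=np.sin(b),np.cos(b)
X=np.array([0,c,s]);Y=np.array([1.,0,0]);Z=np.array([0,s,-c])
Rz=Ro.from_euler('Z',YAW); q=(Rz*Ro.from_matrix(np.c_[X,Y,Z])).as_quat(scalar_first=True)
S=.0175 # tip beyond the tongue's lower right edge, along Z
def tcp(t,clear=0.,back=0.):
    ct,st=np.cos(t),np.sin(t); x,z=-.108,-.008
    C=np.array([.070+ct*x+st*z,-.015,.125-st*x+ct*z])
    p=C-[.0145,0,0]+(S-.008-back)*Z-(.011+clear)*X
    return W(*p)
ts=np.linspace(0,2.05,10)
E
cat > run.py <<'E'
from hook import *
ok=True
for p in [tcp(0,.003,.07)]+[tcp(t) for t in ts]+[tcp(ts[-1],.0,.08)]:
    j=ctrl.inverse_kinematics(p,q); ok&=j is not None; print(np.round(p,3),None if j is None else np.round(j,2))
if ok:
    e=inv(ctrl.get_ee_pos()); ctrl.move_l(W(*e,.30),speed=.2)
    ctrl.move_pose(tcp(0,.003,.09),q); print("stop",ctrl.move_l(tcp(0,.003),q,speed=.12,f_stop=10),np.round(ctrl.get_ft_force(),1))
    for t in ts:
        ctrl.move_l(tcp(t),q,speed=.12); f=ctrl.get_ft_force(); print(round(t,2),np.round(f,1))
        if np.linalg.norm(f)>35: print("ABORT"); break
    else:
        ctrl.dwell(.3); 
    shot("wrist","w4"); shot("side","d4"); shot("scene","s4")
    a=cv2.imread("pics/d4.png")[100:280,180:420]; b_=cv2.imread("pics/s4.png")[110:290,130:370]
    cv2.imwrite("pics/v5.png",np.hstack([cv2.resize(a,(400,300)),cv2.resize(b_,(400,300))]))
    print(ctrl.get_time())
E
python3 run.py
```

```text
[0.568 0.017 0.159] [-0.24  0.57  0.    1.36  0.49  0.9 ]
[0.554 0.056 0.103] [-0.19  0.57 -0.13  1.2   0.51  0.96]
[0.555 0.057 0.128] [-0.19  0.55 -0.1   1.25  0.51  0.96]
[0.561 0.059 0.151] [-0.18  0.54 -0.06  1.3   0.51  0.97]
[0.572 0.063 0.173] [-0.17  0.54 -0.01  1.34  0.52  0.98]
[0.587 0.068 0.191] [-0.16  0.55  0.06  1.39  0.52  0.99]
[0.606 0.075 0.206] [-0.15  0.58  0.13  1.43  0.52  1.  ]
[0.628 0.082 0.215] [-0.13  0.61  0.21  1.47  0.53  1.02]
[0.651 0.09  0.219] [-0.11  0.65  0.28  1.5   0.53  1.04]
[0.674 0.098 0.218] [-0.1   0.69  0.36  1.52  0.54  1.05]
[0.696 0.106 0.21 ] [-0.09  0.74  0.43  1.53  0.54  1.07]
[0.711 0.064 0.276] [-0.14  0.79  0.67  1.75  0.53  1.01]
stop False [-0.   0.8  0.3]
0.0 [-0.1  0.4 -0.4]
0.23 [ 1.2 -0.6 -1.4]
0.46 [ 0.9 -1.8 -0.3]
0.68 [ 0.2 -0.6 -0.6]
0.91 [ 0.2 -0.5 -0.3]
1.14 [ 0.4 -0.3  0. ]
1.37 [-0.5 -0.6  0.5]
1.59 [-0.   0.3  0.1]
1.82 [ 0.5 -0.2  0.1]
2.05 [-0.2  0.3 -0. ]
28.8
```

View pics/v5.png

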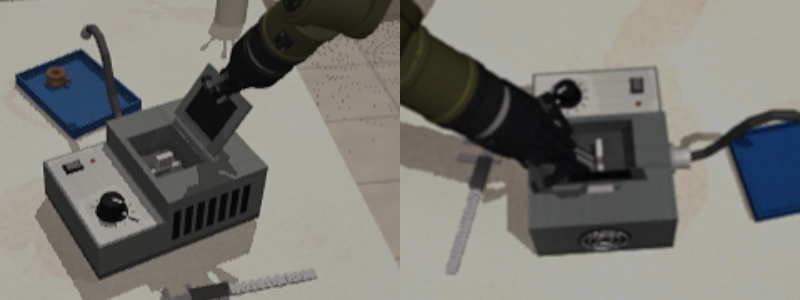

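The flap now leans well back past upright. I'll retreat and look at the slide from above.

Run:
```python
from hook import *
ctrl.move_l(tcp(ts[-1],0,.09),q,speed=.2)
qd=down(YAW+np.pi); ctrl.move_pose(W(-.005,0,.27),qd); ctrl.set_gripper(.05)
shot("wrist","w5"); crop("w5",80,60,400,300,2.4,"w5v"); print(ctrl.get_time())
P=cloud("w5"); Q=P.reshape(-1,3); l=np.array([inv(p) for p in Q])*1000
m=(abs(l[:,0]-20)<38)&(abs(l[:,1])<45)&(Q[:,2]>.100)&(Q[:,2]<.112)
print("tab",cv2.minAreaRect(l[m].astype(np.float32)),np.median(Q[m,2]),m.sum())
m=(abs(l[:,1])<50)&(Q[:,2]>.14)&(Q[:,2]<.19)&(l[:,0]>50)&(l[:,0]<170)
if m.any(): print("flap slope theta",np.pi/2+np.arctan(np.polyfit(Q[m,2]*1000,l[m,0],1)[0]),m.sum())
```

```text
31.0833
tab ((19.987995147705078, -0.8138217926025391), (8.259174346923828, 26.784582138061523), 89.96908569335938) 0.10749805579693686 230
flap slope theta 2.1955685770609996 7266
```

View pics/w5v.png

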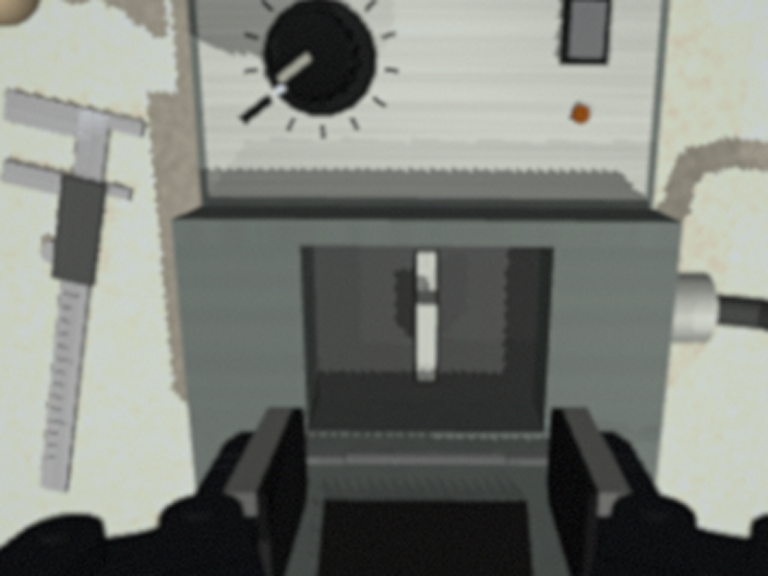

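The flap rests on its stop at 2.196 rad. The dial line at (295,70) still points at the mark, and the tab sits at lamp (20, -0.8) mm, square to the lamp. Next I'll grasp and draw the slide.

Run:
```python
from h import *
q=down(YAW+np.pi); T=(.020,-.0008)
ctrl.move_l(W(*T,.20),q,speed=.15); print("stop",ctrl.move_l(W(*T,.094),speed=.1,f_stop=8))
ctrl.set_gripper(0); print(ctrl.get_width(),ctrl.get_grasp_force(),np.round(ctrl.get_ft_force(),1))
print("stop",ctrl.move_l(W(*T,.17),speed=.07,f_stop=30),np.round(ctrl.get_ft_force(),1),ctrl.get_width())
ctrl.move_l(W(*T,.35),speed=.12)
q2=down(3*np.pi/2); p=W(*T,.35)
print(ctrl.inverse_kinematics(p,q2)); ctrl.move_l(p,q2,speed=.1) if 0 else ctrl.move_pose(p,q2)
ctrl.dwell(.5); print(ctrl.get_width(),ctrl.get_grasp_force(),np.round(ctrl.get_ft_force(),2),ctrl.get_ee_pos(),ctrl.get_tcp_rot(),ctrl.get_time())
shot("wrist","w6"); shot("side","d6"); shot("scene","s6")
a=cv2.imread("pics/d6.png")[20:320,120:420]; b=cv2.imread("pics/s6.png")[50:290,130:430]
cv2.imwrite("pics/v6.png",np.hstack([cv2.resize(a,(400,400)),cv2.resize(b,(400,400))]))
```

```text
stop False
0.006475743562520129 60.954294204711914 [ 0.3 -0.5  3.5]
stop False [-0.5  0.6 -1.4] 0.006549736599213482
[ 0.15638252  0.34812407  0.24937681  1.47204907  0.         -1.4144138 ]
0.006756751228285196 60.36935806274414 [ 0.72 -0.24 -0.83] [0.61634076 0.09716722 0.35002989] [ 1.57327172e-05 -7.07082836e-01  7.07130725e-01 -1.58881264e-05] 37.9083
```

View pics/v6.png

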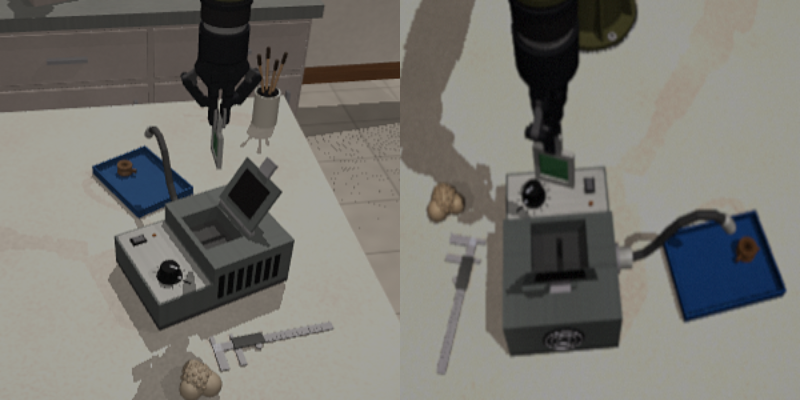

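The slide hangs in the gripper above the lamp, the flap is open, and the bystanders are where they were. One numeric check of the slide's attitude, then I'll hand in.

Run:
```python
from h import *
Q=cloud("s6").reshape(-1,3); p=ctrl.get_ee_pos()
m=(abs(Q[:,0]-p[0])<.02)&(abs(Q[:,1]-p[1])<.045)&(Q[:,2]>.265)&(Q[:,2]<.335)
q=Q[m]; n=np.linalg.svd(q-np.median(q,0))[2][2]; print(m.sum(),n,q.min(0),q.max(0))
r=cv2.minAreaRect((q[:,1:]*1000).astype(np.float32)); print(r, ctrl.get_joint_vel().max())
```

```text
549 [-0.99991462 -0.01289821 -0.00209733] [0.61415983 0.06592356 0.27277999] [0.62343768 0.12659731 0.33490127]
((96.45824432373047, 303.8894348144531), (61.676658630371094, 60.48173522949219), 89.44896697998047) 0.0008014610859106448
```

```bash
python3 -c "
from plant import ctrl
print(ctrl.job_done(),ctrl.get_time())"
```

```text
the job is handed in; nothing more can be done
the job is handed in; nothing more can be done
```

The job is handed in with the dial on the photo mark, the flap open on its stop (third try; it fell shut twice) and the slide held upright facing the far edge, lower edge about 15 cm above the lamp's top; the bystanders looked undisturbed in the last pictures.

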